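# Load the tacking fixture for a stepped hub

### The job

Load the tacking fixture for a stepped hub: first slide the clamp head all the way back against its rear stop, then lower the drilled base plate over the centre post and both locating pins until it lies flush on the fixture, and thread every collar on the bench down the post, largest at the bottom and smallest on top, each fully home. When all are on, slide the clamp head fully forward against its front stop so that its pad stands over the stack, let go, and leave the hammer, can and electrodes alone.

Things in the scene. Friction and masses are not known exactly. Their poses are not given: they have to be found in the camera images.
- fixture: Fixed tacking fixture: grey steel base 120 mm (its x) by 370 mm (its y), 20 mm thick, origin centred under it, z up. Near its -y end stands the centre post (seat), with one round pin 46 mm from the post's axis on either side along y: 10 mm in diameter, 18 mm high above the base, tapered over the top 4 mm. On rails along its +y half slides the clamp head.
- seat (a point): The point on the base's top face (20 mm above the bench) on the axis of the centre post, 100 mm from the fixture's origin along its -y; axes as the fixture's. The post is 16 mm in diameter, 60 mm high above this point, tapered over its top 6 mm.
- head (a joint): Slide of the dark steel clamp head along the fixture's +y, m: 0 = against its front stop, its pad over the post; 0.13 = back against its rear stop, post clear. Friction about 4 N. Foot 84 x 60 mm; a 30 mm wide arm (top 112 mm above the bench) reaches 114 mm to -y from the knob's axis; under it a copper pad, 100 mm from the knob's axis, underside 86 mm above the bench.
- knob (a point): Centre of the black round knob on top of the clamp head's column, 144 mm above the bench: 32 mm in diameter, 35 mm high (its top 161 mm above the bench). Moves with the head; at joint value q it is at (0, q) in the fixture's x, y.
- plate: Loose drilled steel base plate, 64 mm (its x) by 120 mm (its y), 8 mm thick, about 0.42 kg, origin at its very centre (mid-thickness). Three holes along its y through it: one of 20 mm in the centre for the post, one of 12 mm at 46 mm to either side for the locating pins. Fits either way round and either face up.
- collar1: Loose plain steel collar (ring), 66 mm outside diameter, 20 mm bore, 10 mm high, about 240 g; origin at its centre, z along its axis. The largest. May be absent.
- collar2: Loose plain steel collar (ring), 57 mm outside diameter, 20 mm bore, 10 mm high, about 175 g; origin at its centre, z along its axis. Second largest. May be absent.
- collar3: Loose plain steel collar (ring), 48 mm outside diameter, 20 mm bore, 10 mm high, about 120 g; origin at its centre, z along its axis. Third. May be absent.
- collar4: Loose plain steel collar (ring), 39 mm outside diameter, 20 mm bore, 10 mm high, about 70 g; origin at its centre, z along its axis. Fourth. May be absent.
- collar5: Loose plain steel collar (ring), 30 mm outside diameter, 20 mm bore, 10 mm high, about 35 g; origin at its centre, z along its axis. The smallest. May be absent.
- hammer: Slag hammer lying on the bench, 260 mm long; not part of the job.
- can: White spray can, 60 mm in diameter, 160 mm high; not part of the job.
- electrodes: Bundle of welding electrodes lying on the bench, 300 mm long, 13 mm high; not part of the job.
Not all that is in view belongs to the job. Leave any brown or turquoise look-alike of the plate alone. Leave any blue look-alike of the collar1 alone.

How it is judged:
By the outcome, as a careful person would: the job done as asked, in the order asked, and still so for the second after the job is handed in, with the robot touching nothing.
Of collar1, collar2, collar3, collar4, collar5 only 3 to 5 are there at a start; the rules pass over those that are not, and their reading is None.
At some moment in a run one of plate, collar1, collar2, collar3, collar4, collar5 may be knocked a few centimetres aside while the robot is not near it.
Once in a run the grip may slacken for a moment while it holds something.
It also fails if it takes over 210 s, if anything falls off the work surface, if the arm or the gripper's body presses on something with over 40 N, if the wrist force passes 120 N, or if a joint passes its speed limit or range.

### The arm

A 7-joint arm with a two-finger parallel gripper is mounted at the origin on the work surface. World frame = base frame: x ahead of the robot, y to its left, z up, the work surface at z = 0. Lengths are in m, angles in rad, forces in N, time in s.
With the tool pointing down it reaches from about 0.425 to 0.875 m from the base axis. Payload 4.7 kg.
Tool frame: the origin (TCP) lies between the finger pads; the fingertips stand 19 mm ahead of it and the grasp point (between the pads) is the TCP (ctrl.tip_extent is the distance from the TCP to the fingertips, in m); z points along the fingers, y is the line along which they close (so a half turn about z gives the same grasp; the last joint's range is limited). The gripper opens to 87 mm and grips with 3 to 60 N. Pads are 19 mm wide; open, the fingers measure 117 mm over their backs; the gripper's body (75 mm by 190 mm) begins 51 mm behind the grasp point.
Start: joints at [1.215, 0.321, -0.07, 1.45, 0.023, 1.371, -0.057], TCP at [0.235, -0.606, 0.242] pointing down, gripper open.
Joint ranges: [-2.86, 2.86], [-0.3, 2.09], [-1.38, 1.24], [0.06, 2.45], [-1.56, 4.7], [0.09, 2.05], [-2.69, 2.69]. Speed limits (rad/s): [2.57, 2.57, 3.14, 3.14, 3.14, 3.14, 3.14].

### API

Orientations are given as a rotation vector (axis times angle).
In Python, from bench import ctrl gives the robot as it stands.
- The arm moves only by the shell command python3 -m crank 'ROWS' [OPENING] [FORCE]. ROWS is JSON, a list of rows, each an object of numbers: "tx", "ty", "tz": the shift along the tool's x, y, z in mm; "turn": the turn about the tool's z in units of 5 degrees (1.0 is 5 degrees). In form: [{"tx": .., "ty": .., "tz": .., "turn": ..}, ...]. A call has 1 to 5 rows; each row is the pose to reach, as a shift and turn from the pose commanded when the call began, along the tool's axes at that moment; what a row does not reach only later rows make up. A row lasts 1/8 s, in which the tool goes at most 62.5 mm and 10.7 degrees, less where a joint would pass 70% of its speed; a pose out of reach is approached as far as the arm can. A call with a gripper value outside its range is refused whole. OPENING is the finger opening in mm, from 0 to 87, set as the call begins (- or left out, the last holds). The fingers move at their own pace and stop on an object; FORCE is the grip in N (left out, the last holds). Time passes only in rows, so rows that repeat a pose let the fingers close. It gives the time, the measured TCP pose, the force, the opening and the grip force at its end, in the units of the state.
- ctrl.get_state(): the state, without advancing time (a new reading comes with each control period).
- ctrl.get_image(name): name is "side" or "top"; returns (picture, depth): 420x560x3 uint8, red, green, blue; 420x560 float32, m along the optical axis (not along the pixel's ray), 0 where there is no reading.
- ctrl.camera_model(name): a dict with "intrinsics" (3x3 intrinsics, pixels), "dist_coeffs" ([k1, k2, p1, p2, k3] as OpenCV has them; the pictures are not rectified), "origin" and "orientation" of the camera in the world. Camera axes: x right, y down, z forward; pixel columns grow to the right and rows downward; lengths in m; the calibration is good to about 2 mm. A picture is of the moment at which its call begins. camera_model takes no time and is no camera call.
- ctrl.close_job(): hands the job in; it is judged then, once.
Trained networks look in the newest picture that a camera, given by its name, has taken for a name from the list of things; names that differ only in an ending like _2 or _b are one class to them, and where a whole thing is asked for, a point or a joint stands for the part that bears it (a point fixed in the world has none). Each returns a list of dicts, best first, with "confidence" (0 to 1); they miss things now and then, are a little off and sometimes report something else, mostly with a low value. They report only what shows in the picture. A call takes as long as a camera call. They do not tell look-alikes from the thing itself.
- ctrl.recognise(camera, query): "xyz" ([x, y, z] in m, in world coordinates, good to about 4 mm: the middle of the surface that is visible of it).
- ctrl.mark_of(camera, query): "xyz" ([x, y, z] in m, in world coordinates, good to about 4 mm: a listed point, or the origin of a listed thing).
The state is a dict: "time": time; "joint_positions": joint angles; "qd": joint speeds; "joint_torque": joint torques, N m; "position": TCP position; "tool_rot": TCP orientation; "ft_force": force on the tool from outside, world axes, zero at the start; "torque": the same for the moment, N m; "grip_width": opening from 0.0 (shut) to 1.0 (fully open); "grip_force": force on a finger pad.
Only numpy, scipy, OpenCV 4.12 (cv2) and the standard library are available. Lean on these libraries where they do the work, as an engineer would, in place of code of your own. Each camera call takes 0.05 s, during which the arm holds its last target. There are 200 camera calls.

## Working session

There is one attempt and no reset: what is moved stays moved. The work goes in short steps, Python scripts to look and compute and a shell command to move; the robot and the scene stay as the last step left them, time stands still between calls to the robot, and variables do not carry over. Pictures are saved under pics/ and viewed, at most 14 in all, crops included, and the job is handed in when it is done.

```bash
mkdir -p pics; ls; cat > h.py <<'E'
import numpy as np, cv2
from scipy.spatial.transform import Rotation as R
from bench import ctrl
def cam(n):
    m=ctrl.camera_model(n); K=np.array(m["intrinsics"],float).reshape(3,3); d=np.array(m["dist_coeffs"],float)
    o=np.array(m["orientation"],float)
    Rm=o if o.shape==(3,3) else R.from_rotvec(o).as_matrix()
    return K,d,np.array(m["origin"],float),Rm
def grab(n,f=None):
    im,dp=ctrl.get_image(n)
    if f: cv2.imwrite(f"pics/{f}.png",im[...,::-1])
    return im,dp
def cloud(n,dp):
    K,d,o,Rm=cam(n); h,w=dp.shape
    u,v=np.meshgrid(np.arange(w),np.arange(h))
    p=cv2.undistortPoints(np.stack([u,v],-1).reshape(-1,1,2).astype(np.float64),K,d).reshape(h,w,2)
    c=np.dstack([p,np.ones((h,w))])*dp[...,None]
    P=c@Rm.T+o; P[dp==0]=np.nan
    return P
def proj(n,X):
    K,d,o,Rm=cam(n)
    return cv2.projectPoints(((np.atleast_2d(X)-o)@Rm).reshape(-1,1,3),np.zeros(3),np.zeros(3),K,d)[0].reshape(-1,2)
E
python3 - <<'E'
from h import *
print(ctrl.camera_model("top"),ctrl.camera_model("side"))
s=ctrl.get_state();print(s)
for n in("top","side"):
    im,dp=grab(n,n+"0"); np.save(n+"0.npy",dp)
    for q in["fixture","seat","knob","head","plate","collar1","collar2","collar3","collar4","collar5","can","hammer","electrodes"]:
        print(n,q,[(np.round(r["xyz"],3).tolist(),round(r["confidence"],2),proj(n,r["xyz"]).round().astype(int).tolist()[0]) for r in ctrl.mark_of(n,q)])
E
```

```text
pics
{'intrinsics': array([[541.45726604,   0.        , 285.4012976 ],
       [  0.        , 541.45726604, 208.87592807],
       [  0.        ,   0.        ,   1.        ]]), 'dist_coeffs': array([-0.08495082,  0.        ,  0.        ,  0.        ,  0.        ]), 'origin': array([ 0.40674127, -0.01162714,  1.57093398]), 'orientation': array([-2.15763874,  2.21201395, -0.07965591])} {'intrinsics': array([[484.13630669,   0.        , 280.85406983],
       [  0.        , 484.13630669, 202.09975602],
       [  0.        ,   0.        ,   1.        ]]), 'dist_coeffs': array([-0.08132447,  0.        ,  0.        ,  0.        ,  0.        ]), 'origin': array([0.41027312, 1.13295432, 0.91661606]), 'orientation': array([-0.0861086 ,  2.74433584, -1.41834338])}
{'time': 0.0, 'joint_positions': array([ 1.21508636,  0.3218668 , -0.07012686,  1.45170755,  0.02258351,
        1.37082052, -0.05688241]), 'qd': array([ 0.00087869,  0.00029644, -0.00060271,  0.00092629,  0.00076878,
       -0.00018635, -0.00023302]), 'joint_torque': array([-1.78070845e-04, -4.91276908e+01, -4.03370289e-01, -3.12523413e+01,
       -6.38523046e-02,  4.38375771e-02,  1.84514747e-04]), 'position': array([ 0.23472243, -0.60555763,  0.24041704]), 'tool_rot': array([-3.08608309e+00, -5.77362260e-01,  6.91437595e-04]), 'ft_force': array([-0.53883897, -0.71059102, -1.28979022]), 'torque': array([-0.00788394,  0.02632154,  0.02185033]), 'grip_force': 0.0, 'grip_width': 0.9971207694587761}
top fixture [([0.566, 0.154, 0.001], 0.62, [227, 195])]
top seat []
top knob [([0.571, 0.211, 0.142], 0.88, [200, 188])]Traceback (most recent call last):
  File "<stdin>", line 7, in <module>
ValueError: it knows: can, collar, electrodes, fixture, hammer, knob, plate, seat
```

View pics/top0.png

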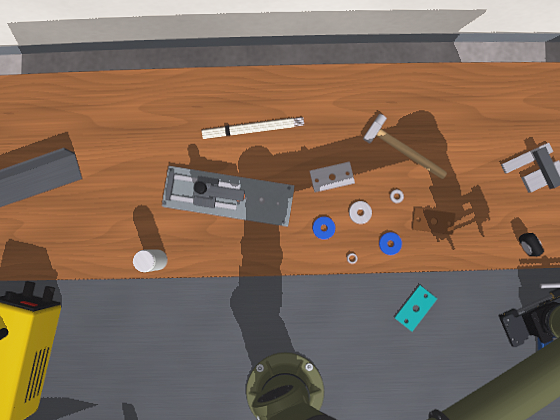

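The top picture shows a grey plate at (332,177), a turquoise one at (416,308) and a brown one in shadow at (433,218). The steel rings are at (360,212), (397,196) and (352,258), with blue rings at (323,228) and (390,243). The fixture is at (228,194), with its knob at (200,188).

```bash
python3 - <<'E'
from h import *
for n in("top","side"):
    im,dp=grab(n,n+"1"); np.save(n+"1.npy",dp); np.save(n+"1im.npy",im)
    for q in["fixture","seat","knob","plate","collar"]:
        print(n,q,[(np.round(r["xyz"],3).tolist(),round(r["confidence"],2),proj(n,r["xyz"]).round().astype(int).tolist()[0]) for r in ctrl.mark_of(n,q)])
im=np.load("top1im.npy"); c=cv2.resize(im[150:280,290:470],None,fx=4.4,fy=4.4,interpolation=cv2.INTER_CUBIC)
cv2.imwrite("pics/crop1.png",c[...,::-1])
dp=np.load("top1.npy");P=cloud("top",dp)
hsv=cv2.cvtColor(im,cv2.COLOR_RGB2HSV)
for nm,(u,v) in dict(A=(360,212),B=(397,196),C=(352,258),b1=(323,228),b2=(390,243),plate=(332,177)).items():
    r=28 if nm=="plate" else 18
    sl=np.s_[v-r:v+r,u-r:u+r]; Z=P[sl][...,2]
    m=(Z>0.005)&(Z<.02)
    pts=P[sl][m]
    print(nm,m.sum(),np.median(pts,0).round(4),(np.nanmax(pts,0)-np.nanmin(pts,0)).round(4),((pts.max(0)+pts.min(0))/2).round(4), cv2.minAreaRect(pts[:,:2].astype(np.float32)*1000))
print("bench z",np.nanmedian(P[200:240,420:425,2]), np.nanmedian(P[230:260,180:220,2]))
E
```

```text
top fixture [([0.567, 0.156, -0.001], 0.87, [227, 194])]
top seat [([0.543, 0.056, 0.02], 0.95, [261, 201]), ([0.565, 0.152, -0.003], 0.22, [228, 195])]
top knob [([0.57, 0.213, 0.144], 0.9, [200, 189]), ([0.546, 0.054, 0.022], 0.22, [261, 200])]
top plate [([0.613, -0.151, -0.003], 0.95, [331, 176]), ([0.478, -0.45, 0.004], 0.88, [435, 220]), ([0.227, -0.381, 0.006], 0.8, [415, 307]), ([0.684, -0.377, -0.002], 0.54, [407, 151])]
top collar [([0.464, -0.123, 0.002], 0.65, [323, 227]), ([0.374, -0.204, 0.004], 0.6, [352, 258]), ([0.506, -0.232, 0.005], 0.54, [360, 212]), ([0.412, -0.314, 0.004], 0.53, [390, 243]), ([0.553, -0.341, 0.006], 0.45, [397, 195])]
side fixture [([0.565, 0.154, 0.0], 0.88, [258, 267])]
side seat [([0.547, 0.054, 0.016], 0.6, [267, 239])]
side knob [([0.573, 0.212, 0.147], 0.56, [249, 239])]
side plate [([0.612, -0.149, 0.009], 0.97, [253, 201]), ([0.224, -0.381, 0.006], 0.72, [368, 167]), ([0.474, -0.445, 0.0], 0.69, [299, 158])]
side collar [([0.416, -0.314, 0.004], 0.62, [314, 176]), ([0.506, -0.23, 0.007], 0.53, [287, 188]), ([0.552, -0.339, 0.002], 0.5, [
[... 507 characters left out ...]
374.59234619140625, -201.3847198486328), (101.45793151855469, 100.80424499511719), 88.44227600097656)
b1 454 [ 0.4638 -0.1218  0.0097] [0.1033 0.1043 0.0146] [ 0.4634 -0.1202  0.0123] ((463.318359375, -120.25909423828125), (101.6474609375, 101.47389221191406), 88.45232391357422)
b2 445 [ 0.4139 -0.3146  0.0097] [0.1038 0.1022 0.0148] [ 0.4149 -0.3116  0.0124] ((414.90966796875, -312.6139831542969), (102.1924819946289, 101.29742431640625), 88.39043426513672)
plate 997 [ 0.6101 -0.1541  0.0084] [0.1658 0.1643 0.0149] [ 0.6108 -0.1513  0.0124] ((611.1829833984375, -151.1345977783203), (161.06871032714844, 162.25466918945312), 88.39935302734375)
bench z 0.005149394870895274 0.0005505107493557482
```

View pics/crop1.png

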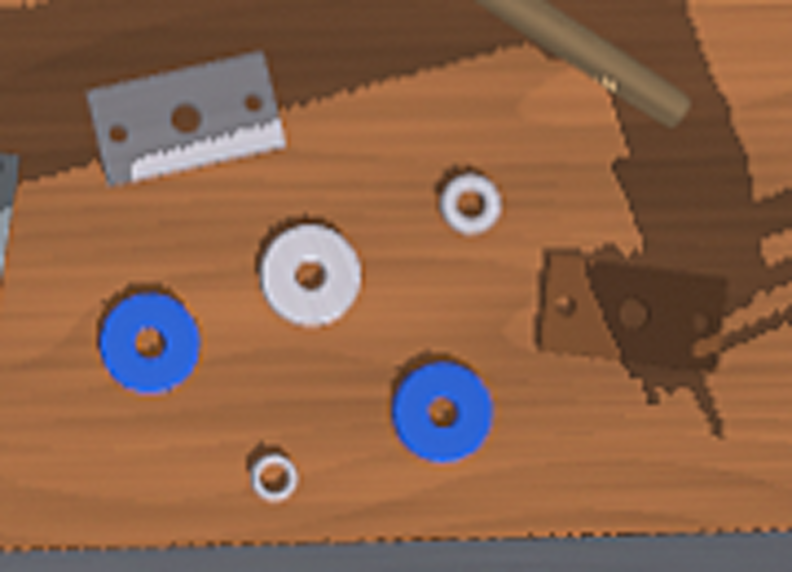

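View pics/side1.png

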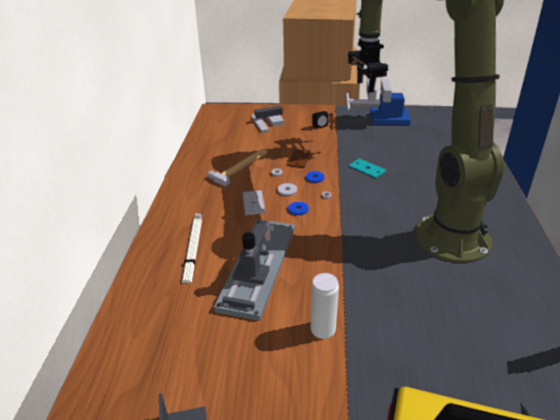

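Candidate plates are grey (332,177), brown (435,220) and turquoise (415,307). The grey one is the job's plate, as the other two are the coloured look-alikes. Candidate rings are steel A (360,212), about 66 mm, so collar1; steel B (397,196), about 40 mm, so collar4; and steel C (352,258), about 30 mm, so collar5. The blue ones (323,228) and (390,243) are decoys, and the enlarged crop confirms this. Next is the metric refinement.

```bash
cat >> h.py <<'E'
def rect(im,c,z,half,n="top",res=.0005):
    """metric view: rows -> -x, cols -> -y (as the top picture), centred on c at height z"""
    k=int(half/res); g=np.arange(-k,k+1)*res
    Y,X=np.meshgrid(c[1]-g,c[0]-g)
    p=proj(n,np.stack([X,Y,np.full_like(X,z)],-1).reshape(-1,3)).astype(np.float32).reshape(*X.shape,2)
    return cv2.remap(im,p[...,0],p[...,1],cv2.INTER_CUBIC),(lambda u,v:(c[0]+(k-v)*res,c[1]+(k-u)*res))
def sat(a): return cv2.cvtColor(a,cv2.COLOR_RGB2HSV)[...,1].astype(np.float32)
def ring(im,c,D,z=.010,half=.055):
    a,f=rect(im,c,z,half); s=sat(a); w=np.clip(1-s/110,0,1)
    N=int(D/.0005)+17; yy,xx=np.mgrid[:N,:N]-(N//2); r=np.hypot(xx,yy)*.0005
    t=np.where((r<D/2)&(r>.01),1.,-1.).astype(np.float32)
    t[r<.01]=-.5
    q=cv2.matchTemplate(w.astype(np.float32),t-0,cv2.TM_CCORR); _,mx,_,l=cv2.minMaxLoc(q)
    return np.array(f(l[0]+N//2,l[1]+N//2)),mx/(t>0).sum()
def goto(x,y,z,yaw=None,closing=None):
    """shift (tool axes, mm) and turn units from the measured pose; closing = world angle (deg) of tool y, mod 180"""
    s=ctrl.get_state(); M=R.from_rotvec(s["tool_rot"]).as_matrix()
    d=M.T@(np.array([x,y,z])-s["position"])*1000
    out=dict(zip(("tx","ty","tz"),d.round(1)))
    if closing is not None:
        cur=np.degrees(np.arctan2(M[1,1],M[0,1])); e=(cur-closing+90)%180-90   # + = clockwise seen from above
        out["turn"]=round(e/5,2); out["j7"]=round(float(s["joint_positions"][6]),2)
    return out
def st():
    s=ctrl.get_state(); M=R.from_rotvec(s["tool_rot"]).as_matrix()
    print("t",round(s["time"],2),"pos",s["position"].round(4),"closing",round(float(np.degrees(np.arctan2(M[1,1],M[0,1]))),2),"tilt",round(float(np.degrees(np.arccos(-M[2,2]))),2),"F",np.round(s["ft_force"],1),"w",round(s["grip_width"]*87,1),"gf",round(s["grip_force"],1))
E
python3 - <<'E'
from h import *
im=np.load("top1im.npy")
for nm,c,D in(("A",(.505,-.23),.066),("B",(.549,-.339),.039),("C",(.3755,-.204),.030)):
    for DD in(.066,.057,.048,.039,.030):
        p,m=ring(im,c,DD); print(nm,DD,p.round(4),round(float(m),3))
a,f=rect(im,(.611,-.152),.008,.09); m=(sat(a)<70).astype(np.uint8)
m=cv2.morphologyEx(m,cv2.MORPH_OPEN,np.ones((9,9)))
cs=max(cv2.findContours(m,0,2)[0],key=cv2.contourArea); r=cv2.minAreaRect(cs); print("plate",f(*r[0]),np.array(r[1])*.5,r[2])
cv2.drawContours(a,[cv2.boxPoints(r).astype(int)],-1,(255,0,0),1)
b,f2=rect(im,(.567,.155),.02,.20); m=(sat(b)<75).astype(np.uint8)
m=cv2.morphologyEx(m,cv2.MORPH_OPEN,np.ones((15,15)))
cs=max(cv2.findContours(m,0,2)[0],key=cv2.contourArea); r=cv2.minAreaRect(cs); print("fix",f2(*r[0]),np.array(r[1])*.5,r[2])
cv2.drawContours(b,[cv2.boxPoints(r).astype(int)],-1,(255,0,0),1)
d,_=rect(im,(.545,.055),.08,.06,res=.0003)
e,_=rect(im,(.571,.212),.161,.06,res=.0003)
S=lambda i:cv2.resize(i,(400,300) if 0 else (300,300))
cv2.imwrite("pics/m1.png",np.vstack([np.hstack([S(a),S(b)]),np.hstack([S(d),S(e)])])[...,::-1])
print(goto(.571,.212,.25,closing=77.5))
E
```

```text
A 0.066 [ 0.5055 -0.2295] 0.833
A 0.057 [ 0.5085 -0.2265] 0.528
A 0.048 [ 0.512 -0.222] 0.222
A 0.039 [ 0.4855 -0.2105] 0.073
A 0.03 [ 0.469 -0.266] -0.179
B 0.066 [ 0.5495 -0.3375] 0.254
B 0.057 [ 0.5495 -0.3375] 0.354
B 0.048 [ 0.5495 -0.3375] 0.53
B 0.039 [ 0.5495 -0.3375] 0.73
B 0.03 [ 0.5845 -0.3045] 0.0
C 0.066 [ 0.3735 -0.2015] 0.105
C 0.057 [ 0.3735 -0.2015] 0.145
C 0.048 [ 0.3735 -0.2015] 0.218
C 0.039 [ 0.3735 -0.2015] 0.37
C 0.03 [ 0.3735 -0.2015] 0.623
plate (0.6108622894287109, -0.15128285217285156) [ 66.80519104 121.84577179] 78.63328552246094
fix (0.5613287048339843, 0.1521509094238281) [371.89633179 122.46133423] 10.526131629943848
{'tx': np.float64(609.1), 'ty': np.float64(-641.3), 'tz': np.float64(-8.5), 'turn': np.float64(6.74), 'j7': -0.06}
```

View pics/m1.png

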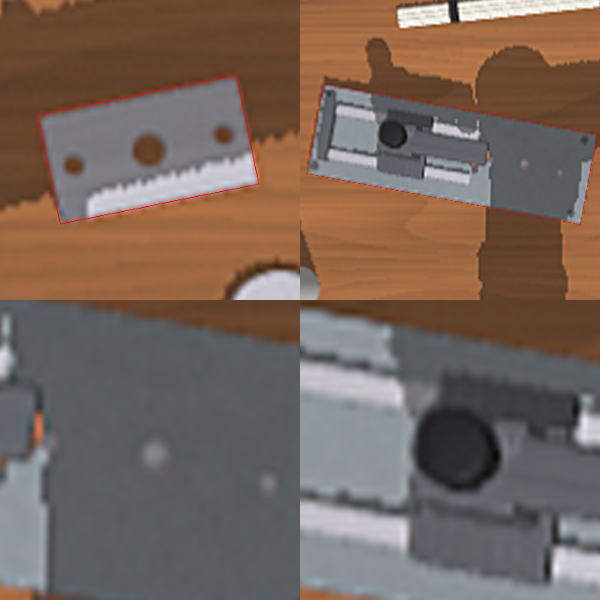

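Fixture: centre (.5613,.1522), yaw −10.5°, seat (.543,.0536), knob (.572,.209), so q≈0.058. The post blob at z=.08 agrees with the seat. Rings: A is collar1, B is collar4 and C is collar5. Heading for the knob now.

```bash
python3 -m crank '[{"tx":58,"ty":-19,"turn":-2},{"tx":116,"ty":-38,"turn":-4},{"tx":174,"ty":-57,"turn":-6},{"tx":232,"ty":-75,"turn":-8},{"tx":290,"ty":-94,"turn":-10}]' 87 60; python3 -c "
from h import *
st();print(goto(.572,.209,.25,closing=-10.5))"
```

```text
t 0.8 pos [ 0.2349 -0.6061  0.2416] closing -68.81 tilt 0.01 F [-0.   0.2  0.2] w 86.8 gf 0.0
{'tx': np.float64(608.9), 'ty': np.float64(-638.1), 'tz': np.float64(-8.5), 'turn': np.float64(-11.66), 'j7': -0.06}$[0]: bad value
```

```bash
python3 -m crank '[{"tx":58,"ty":-19,"tz":0,"turn":-2},{"tx":116,"ty":-38,"tz":0,"turn":-4},{"tx":174,"ty":-57,"tz":0,"turn":-6},{"tx":232,"ty":-75,"tz":0,"turn":-8},{"tx":290,"ty":-94,"tz":0,"turn":-10}]' 87 60; python3 -c "
from h import *
st();print(goto(.572,.209,.25,closing=-10.5))"
```

```text
time: 1.42
position: [0.4726, -0.4124, 0.2419]
tool_rot: [2.549, 1.835, -0.0]
ft_force: [0.9, -0.1, -0.5]
grip_width: 1.004
grip_force: 0.0
t 1.43 pos [ 0.4726 -0.4124  0.2419] closing -18.5 tilt 0.05 F [ 0.9 -0.1 -0.5] w 87.3 gf 0.0
{'tx': np.float64(620.8), 'ty': np.float64(-103.0), 'tz': np.float64(-8.5), 'turn': np.float64(-1.6), 'j7': 0.28}
```

```bash
python3 -m crank '[{"tx":61,"ty":-10,"tz":0,"turn":-1.6},{"tx":122,"ty":-20,"tz":0,"turn":-1.6},{"tx":183,"ty":-30,"tz":0,"turn":-1.6},{"tx":244,"ty":-40,"tz":0,"turn":-1.6},{"tx":305,"ty":-50,"tz":0,"turn":-1.6}]'; python3 -c "
from h import *
st();print(goto(.572,.209,.25,closing=-10.5))"
```

```text
time: 2.05
position: [0.5225, -0.1069, 0.2419]
tool_rot: [2.42, 2.001, 0.0]
ft_force: [1.2, -0.5, 1.2]
grip_width: 0.999
grip_force: 0.0
t 2.05 pos [ 0.5225 -0.1069  0.2419] closing -10.82 tilt 0.07 F [ 1.2 -0.5  1.2] w 86.9 gf 0.0
{'tx': np.float64(319.6), 'ty': np.float64(-10.7), 'tz': np.float64(-8.3), 'turn': np.float64(-0.06), 'j7': -0.08}
```

Knob top is at .161 and the fingertips are at .223, so there's clearance. I'll move over it, settle, and then descend.

```bash
python3 -m crank '[{"tx":62,"ty":-2,"tz":0,"turn":0},{"tx":124,"ty":-4,"tz":0,"turn":0},{"tx":186,"ty":-6,"tz":0,"turn":0},{"tx":248,"ty":-8,"tz":0,"turn":0},{"tx":305,"ty":-10,"tz":0,"turn":0}]' >/dev/null; python3 -m crank '[{"tx":14,"ty":-1,"tz":0,"turn":0},{"tx":14,"ty":-1,"tz":0,"turn":0},{"tx":14,"ty":-1,"tz":0,"turn":0}]'>/dev/null;  python3 -c "
from h import *
st();print(goto(.572,.209,.146,closing=-10.5))"
```

```text
t 3.05 pos [0.5719 0.2041 0.2413] closing -10.98 tilt 0.11 F [ 1.7 -0.5  0.1] w 87.1 gf 0.0
{'tx': np.float64(5.0), 'ty': np.float64(-0.9), 'tz': np.float64(95.3), 'turn': np.float64(-0.1), 'j7': -0.74}
```

```bash
python3 -m crank '[{"tx":5,"ty":-1,"tz":40,"turn":-0.1},{"tx":5,"ty":-1,"tz":80,"turn":-0.1},{"tx":5,"ty":-1,"tz":95,"turn":-0.1},{"tx":5,"ty":-1,"tz":95,"turn":-0.1}]' >/dev/null; python3 -m crank '[{"tx":0,"ty":0,"tz":0,"turn":0},{"tx":0,"ty":0,"tz":0,"turn":0},{"tx":0,"ty":0,"tz":0,"turn":0},{"tx":0,"ty":0,"tz":0,"turn":0},{"tx":0,"ty":0,"tz":0,"turn":0}]' 20 40;  python3 -c "
from h import *
st();u=np.array([.1822,.983])*.0;print(goto(.572+.072*.1822,.209+.072*.983,.146,closing=-10.5))"
```

```text
time: 4.18
position: [0.5713, 0.2117, 0.1466]
tool_rot: [2.412, 2.013, -0.0]
ft_force: [0.6, 0.0, 0.1]
grip_width: 0.515
grip_force: 0.0
t 4.17 pos [0.5713 0.2117 0.1466] closing -10.31 tilt 0.01 F [0.6 0.  0.1] w 44.8 gf 0.0
{'tx': np.float64(69.4), 'ty': np.float64(1.4), 'tz': np.float64(0.6), 'turn': np.float64(0.04), 'j7': -0.78}
```

```bash
python3 -m crank '[{"tx":0,"ty":0,"tz":0,"turn":0},{"tx":0,"ty":0,"tz":0,"turn":0},{"tx":0,"ty":0,"tz":0,"turn":0},{"tx":0,"ty":0,"tz":0,"turn":0}]'|tail -2; python3 -m crank '[{"tx":15,"ty":0,"tz":0,"turn":0},{"tx":30,"ty":0,"tz":0,"turn":0},{"tx":45,"ty":0,"tz":0,"turn":0},{"tx":58,"ty":0,"tz":0,"turn":0},{"tx":64,"ty":0,"tz":0,"turn":0}]';python3 -m crank '[{"tx":4,"ty":0,"tz":0,"turn":0},{"tx":8,"ty":0,"tz":0,"turn":0},{"tx":8,"ty":0,"tz":0,"turn":0}]'
```

```text
grip_width: 0.355
grip_force: 40.0
time: 5.3
position: [0.5849, 0.2724, 0.1465]
tool_rot: [2.41, 2.008, -0.0]
ft_force: [2.7, -4.3, 1.9]
grip_width: 0.362
grip_force: 40.0
time: 5.68
position: [0.5861, 0.2792, 0.1466]
tool_rot: [2.411, 2.007, -0.003]
ft_force: [2.4, -5.2, 2.2]
grip_width: 0.359
grip_force: 40.0
```

```bash
for i in 1; do python3 -m crank '[{"tx":2,"ty":0,"tz":0,"turn":0},{"tx":4,"ty":0,"tz":0,"turn":0},{"tx":4,"ty":0,"tz":0,"turn":0}]'|sed -n '2p;4p'; python3 -m crank '[{"tx":2,"ty":0,"tz":0,"turn":0},{"tx":3,"ty":0,"tz":0,"turn":0},{"tx":3,"ty":0,"tz":0,"turn":0}]'|sed -n '2p;4p';done
```

```text
position: [0.5862, 0.2794, 0.1465]
ft_force: [-2.7, -12.6, 7.4]
position: [0.5862, 0.2794, 0.1465]
ft_force: [-5.2, -18.1, 11.5]
```

At the rear stop: position holds while force rises. Release, lift, and head for the plate.

```bash
python3 -m crank '[{"tx":-7,"ty":0,"tz":0,"turn":0},{"tx":-7,"ty":0,"tz":0,"turn":0}]' 60 40|sed -n '2p;4p';python3 -m crank '[{"tx":0,"ty":0,"tz":0,"turn":0},{"tx":0,"ty":0,"tz":0,"turn":0}]' 87 |sed -n '2p;4,5p'; python3 -m crank '[{"tx":0,"ty":0,"tz":-45,"turn":0},{"tx":0,"ty":0,"tz":-90,"turn":0},{"tx":-40,"ty":0,"tz":-90,"turn":0},{"tx":-100,"ty":0,"tz":-90,"turn":0},{"tx":-160,"ty":0,"tz":-90,"turn":0}]'; python3 - <<'E'
from h import *
st();print(goto(.611,-.1515,.235,closing=11.4))
im,dp=grab("top","t2");np.save("t2.npy",im)
a,_=rect(im,(.575,.212),.161,.1); cv2.imwrite("pics/x.png",a[...,::-1])
for q in("knob","plate"): print(q,[(np.round(r["xyz"],3).tolist(),round(r["confidence"],2)) for r in ctrl.mark_of("top",q)])
E
```

```text
position: [0.5842, 0.2825, 0.1465]
ft_force: [0.2, 0.1, 0.0]
position: [0.5839, 0.2835, 0.1464]
ft_force: [-0.1, 0.1, 0.7]
grip_width: 0.73
time: 7.55
position: [0.5552, 0.1243, 0.2365]
tool_rot: [2.41, 2.015, 0.001]
ft_force: [1.4, -0.2, 0.2]
grip_width: 0.997
grip_force: 0.0
t 7.55 pos [0.5552 0.1243 0.2365] closing -10.21 tilt 0.03 F [ 1.4 -0.2  0.2] w 86.8 gf 0.0
{'tx': np.float64(-261.6), 'ty': np.float64(103.8), 'tz': np.float64(1.5), 'turn': np.float64(-4.32), 'j7': -0.56}
knob [([0.584, 0.281, 0.141], 0.82)]
plate [([0.474, -0.448, 0.008], 0.87), ([0.225, -0.382, 0.006], 0.86), ([0.61, -0.15, 0.001], 0.65)]
```

```bash
python3 -m crank '[{"tx":-58,"ty":23,"tz":0,"turn":-1},{"tx":-116,"ty":46,"tz":0,"turn":-2},{"tx":-174,"ty":69,"tz":0,"turn":-3},{"tx":-232,"ty":92,"tz":0,"turn":-4},{"tx":-261,"ty":104,"tz":0,"turn":-4.3}]' 87 >/dev/null;python3 -m crank '[{"tx":0,"ty":0,"tz":50,"turn":0},{"tx":0,"ty":0,"tz":100,"turn":0},{"tx":0,"ty":0,"tz":100,"turn":0},{"tx":0,"ty":0,"tz":100,"turn":0}]' >/dev/null; python3 -c "
from h import *
st();print(goto(.611,-.1515,.0215,closing=11.4))"
```

```text
t 8.82 pos [ 0.6129 -0.1489  0.1384] closing 11.29 tilt 0.15 F [ 0.2 -0.8  0.8] w 86.8 gf 0.0
{'tx': np.float64(-2.1), 'ty': np.float64(-2.6), 'tz': np.float64(116.9), 'turn': np.float64(-0.02), 'j7': 0.21}
```

```bash
python3 -m crank '[{"tx":-2,"ty":-2.6,"tz":45,"turn":0},{"tx":-2,"ty":-2.6,"tz":90,"turn":0},{"tx":-2,"ty":-2.6,"tz":108,"turn":0},{"tx":-2,"ty":-2.6,"tz":108,"turn":0},{"tx":-2,"ty":-2.6,"tz":108,"turn":0}]' >/dev/null; python3 -c "
from h import *
st();print(goto(.611,-.1515,.0215,closing=11.4))"
```

```text
t 9.45 pos [ 0.6111 -0.1528  0.0311] closing 11.2 tilt 0.24 F [ 0.2 -0.2 -0.4] w 87.1 gf 0.0
{'tx': np.float64(1.3), 'ty': np.float64(0.1), 'tz': np.float64(9.6), 'turn': np.float64(-0.04), 'j7': 0.16}
```

```bash
python3 -m crank '[{"tx":1.2,"ty":0,"tz":5,"turn":0},{"tx":1.2,"ty":0,"tz":9.5,"turn":0},{"tx":1.2,"ty":0,"tz":9.5,"turn":0}]' >/dev/null; python3 -m crank '[{"tx":0,"ty":0,"tz":0,"turn":0},{"tx":0,"ty":0,"tz":0,"turn":0},{"tx":0,"ty":0,"tz":0,"turn":0},{"tx":0,"ty":0,"tz":0,"turn":0},{"tx":0,"ty":0,"tz":0,"turn":0}]' 50 50; python3 -c "
from h import *
st()"
```

```text
time: 10.45
position: [0.6091, -0.1517, 0.0195]
tool_rot: [1.994, 2.427, 0.0]
ft_force: [-0.9, -0.5, 5.2]
grip_width: 0.723
grip_force: 50.9
t 10.45 pos [ 0.6091 -0.1517  0.0195] closing 11.18 tilt 0.05 F [-0.9 -0.5  5.2] w 62.9 gf 50.9
```

```bash
python3 -m crank '[{"tx":0,"ty":0,"tz":-30,"turn":0},{"tx":0,"ty":0,"tz":-75,"turn":0},{"tx":0,"ty":0,"tz":-120,"turn":0},{"tx":0,"ty":0,"tz":-120,"turn":0}]' - 60; python3 - <<'E'
from h import *
st();print(goto(.543,.0536,.14,closing=-10.5))
E
```

```text
time: 10.95
position: [0.6107, -0.1517, 0.1419]
tool_rot: [1.991, 2.423, 0.004]
ft_force: [0.3, 0.2, -3.4]
grip_width: 0.724
grip_force: 60.0
t 10.95 pos [ 0.6107 -0.1517  0.1419] closing 11.19 tilt 0.33 F [ 0.3  0.2 -3.4] w 63.0 gf 60.0
{'tx': np.float64(214.5), 'ty': np.float64(-26.6), 'tz': np.float64(1.2), 'turn': np.float64(4.34), 'j7': 0.22}
```

```bash
python3 -m crank '[{"tx":50,"ty":-6,"tz":0,"turn":1},{"tx":100,"ty":-12,"tz":0,"turn":2},{"tx":150,"ty":-19,"tz":0,"turn":3},{"tx":190,"ty":-24,"tz":0,"turn":4},{"tx":214,"ty":-26.6,"tz":0,"turn":4.3}]'>/dev/null;  python3 -m crank '[{"tx":0,"ty":0,"tz":0,"turn":0},{"tx":0,"ty":0,"tz":0,"turn":0},{"tx":0,"ty":0,"tz":0,"turn":0},{"tx":0,"ty":0,"tz":0,"turn":0}]'; python3 - <<'E'
from h import *
st();print(goto(.543,.0536,.14,closing=-10.5))
im,dp=grab("top","t3");np.save("t3.npy",im)
st()
a,f=rect(im,(.543,.0536),.125,.09); cv2.imwrite("pics/p3.png",cv2.resize(a,(560,560))[...,::-1])
E
```

```text
time: 12.08
position: [0.5413, 0.0521, 0.1387]
tool_rot: [-2.414, -2.011, 0.001]
ft_force: [0.6, -0.1, -2.8]
grip_width: 0.726
grip_force: 60.0
t 12.07 pos [0.5413 0.0521 0.1387] closing -10.41 tilt 0.03 F [ 0.6 -0.1 -2.8] w 63.2 gf 60.0
{'tx': np.float64(1.8), 'ty': np.float64(1.4), 'tz': np.float64(-1.3), 'turn': np.float64(0.02), 'j7': -0.45}
t 12.12 pos [0.5413 0.0524 0.1388] closing -10.39 tilt 0.01 F [ 0.1 -0.1 -3.4] w 63.1 gf 60.0
```

View pics/p3.png

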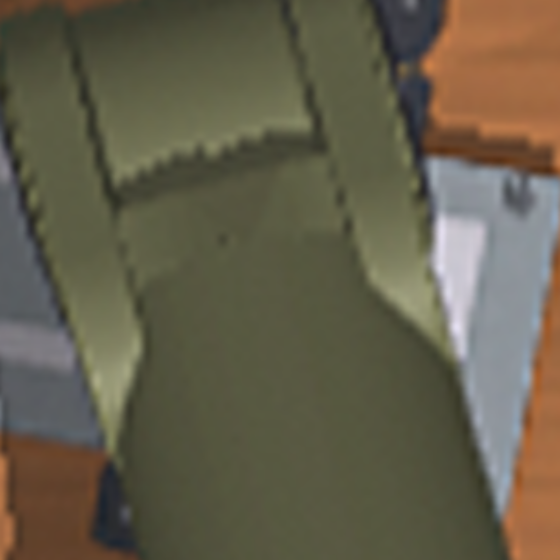

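The picture only shows the arm hiding the plate at the seat (view centre), so I'll descend by feel.

```bash
python3 -m crank '[{"tx":1.6,"ty":1.2,"tz":15,"turn":0},{"tx":1.6,"ty":1.2,"tz":30,"turn":0},{"tx":1.6,"ty":1.2,"tz":34,"turn":0},{"tx":1.6,"ty":1.2,"tz":34,"turn":0}]' >/dev/null; python3 -c "
from h import *
st();print(goto(.543,.0536,.1,closing=-10.5))"; python3 -m crank '[{"tx":0,"ty":0,"tz":5,"turn":0},{"tx":0,"ty":0,"tz":10,"turn":0},{"tx":0,"ty":0,"tz":10,"turn":0}]' | sed -n '2p;4p'
```

```text
t 12.62 pos [0.5422 0.0546 0.1043] closing -10.3 tilt 0.07 F [ 0.  -0.7 -2.7] w 63.0 gf 60.0
{'tx': np.float64(-0.9), 'ty': np.float64(1.0), 'tz': np.float64(4.3), 'turn': np.float64(0.04), 'j7': -0.48}
position: [0.5424, 0.0544, 0.0947]
ft_force: [-0.4, 0.4, -4.1]
```

```bash
python3 -m crank '[{"tx":-0.5,"ty":0.5,"tz":6,"turn":0},{"tx":-0.5,"ty":0.5,"tz":12,"turn":0},{"tx":-0.5,"ty":0.5,"tz":12,"turn":0}]' | sed -n '2p;4p';python3 -m crank '[{"tx":0,"ty":0,"tz":8,"turn":0},{"tx":0,"ty":0,"tz":16,"turn":0},{"tx":0,"ty":0,"tz":20,"turn":0},{"tx":0,"ty":0,"tz":20,"turn":0}]' | sed -n '2p;4p'; python3 -c "
from h import *
st();print(goto(.543,.0536,.058,closing=-10.5))"
```

```text
position: [0.5431, 0.0538, 0.0825]
ft_force: [0.9, 0.4, -3.3]
position: [0.5431, 0.0538, 0.0626]
ft_force: [1.2, -0.7, -2.8]
t 13.88 pos [0.5431 0.0538 0.0626] closing -10.31 tilt 0.01 F [ 1.2 -0.7 -2.8] w 63.3 gf 60.0
{'tx': np.float64(-0.3), 'ty': np.float64(-0.0), 'tz': np.float64(4.6), 'turn': np.float64(0.04), 'j7': -0.52}
```

```bash
python3 -m crank '[{"tx":0,"ty":0,"tz":4,"turn":0},{"tx":0,"ty":0,"tz":8,"turn":0},{"tx":0,"ty":0,"tz":8,"turn":0}]' | sed -n '2p;4p';python3 -m crank '[{"tx":0,"ty":0,"tz":4,"turn":0},{"tx":0,"ty":0,"tz":6,"turn":0},{"tx":0,"ty":0,"tz":6,"turn":0}]' | sed -n '2p;4p'
```

```text
position: [0.5431, 0.0539, 0.0548]
ft_force: [1.2, -0.7, -4.1]
position: [0.5439, 0.0537, 0.0491]
ft_force: [5.2, -0.7, -5.0]
```

```bash
python3 -m crank '[{"tx":0,"ty":0.5,"tz":3,"turn":0},{"tx":0,"ty":0.7,"tz":6,"turn":0},{"tx":0,"ty":0.7,"tz":6,"turn":0}]' | sed -n '2p;4p';python3 -m crank '[{"tx":0,"ty":0,"tz":3,"turn":0},{"tx":0,"ty":0,"tz":4.5,"turn":0},{"tx":0,"ty":0,"tz":4.5,"turn":0}]' | sed -n '2p;4p'
```

```text
position: [0.5439, 0.0537, 0.0427]
ft_force: [5.7, -1.0, -5.3]
position: [0.544, 0.0537, 0.0395]
ft_force: [0.5, -2.2, 4.9]
```

The plate is down at the expected height (TCP .0395), with upward contact force. Release and lift clear, then move aside and check.

```bash
python3 -m crank '[{"tx":0,"ty":0,"tz":0,"turn":0},{"tx":0,"ty":0,"tz":0,"turn":0},{"tx":0,"ty":0,"tz":0,"turn":0},{"tx":0,"ty":0,"tz":0,"turn":0}]' 87 | sed -n '2p;4,5p';python3 -m crank '[{"tx":0,"ty":0,"tz":-40,"turn":0},{"tx":0,"ty":0,"tz":-90,"turn":0},{"tx":-50,"ty":0,"tz":-120,"turn":0},{"tx":-110,"ty":0,"tz":-120,"turn":0},{"tx":-170,"ty":0,"tz":-120,"turn":0}]' | sed -n '2p;4p'
python3 - <<'E'
from h import *
im,dp=grab("top","t4")
st()
for q in("plate","collar"): print(q,[(np.round(r["xyz"],3).tolist(),round(r["confidence"],2)) for r in ctrl.mark_of("top",q)])
P=cloud("top",dp)
def zat(x,y,z): 
    u,v=proj("top",[x,y,z])[0].round().astype(int); return np.nanmedian(P[v-1:v+2,u-1:u+2,2]).round(4)
ux=np.array([.983,-.182]);uy=np.array([.182,.983]);s=np.array([.544,.0537])
print("plate z",[zat(*(s+a*ux+b*uy),.028) for a in(-.025,.025) for b in(-.055,-.025,.025,.055)],"base",zat(*(s+.045*ux),.02),zat(*(s-.045*ux),.02))
for nm,c,D in(("A",(.5055,-.2295),.066),("B",(.5495,-.3375),.039),("C",(.3735,-.2015),.030)): print(nm,ring(im,c,D))
print(goto(.5055,-.2295,.15,closing=0))
cv2.imwrite("pics/c4.png",cv2.resize(im[140:290,150:430],None,fx=2.8,fy=2.8,interpolation=cv2.INTER_CUBIC)[...,::-1])
E
```

```text
position: [0.54, 0.0557, 0.0396]
ft_force: [-12.7, 0.5, 19.0]
grip_width: 0.982
position: [0.512, -0.1138, 0.1589]
ft_force: [0.8, 0.7, 0.7]
t 16.55 pos [ 0.5095 -0.1245  0.1581] closing -10.87 tilt 0.38 F [-2.4 -7.6 -0.6] w 86.7 gf 0.0
plate [([0.474, -0.447, 0.008], 0.92), ([0.226, -0.38, 0.007], 0.89), ([0.543, 0.052, 0.022], 0.72)]
collar [([0.411, -0.314, 0.003], 0.88), ([0.552, -0.34, 0.005], 0.64), ([0.505, -0.23, 0.006], 0.55)]
plate z [np.float64(0.0291), np.float64(0.0278), np.float64(0.0302), np.float64(0.0282), np.float64(0.027), np.float64(0.0291), np.float64(0.0287), np.float64(0.0302)] base 0.0198 0.0222
A (array([ 0.505 , -0.2305]), np.float64(0.5053496537498993))
B (array([ 0.5495, -0.3375]), np.float64(0.7300676021771665))
C (array([ 0.401, -0.236]), np.float64(5.899016390141753e-08))
{'tx': np.float64(-112.0), 'ty': np.float64(15.4), 'tz': np.float64(7.9), 'turn': np.float64(-2.14), 'j7': -0.09}
```

View pics/c4.png

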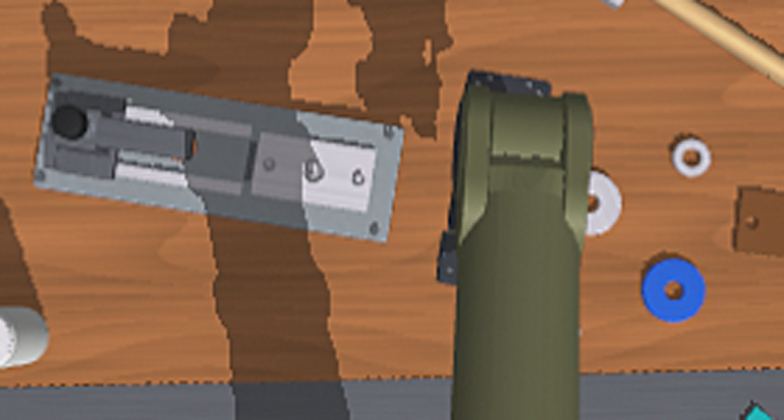

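The picture shows the plate seated over the post and both pins at (313,170), heights ≈.028 = flush, and the clamp head fully back at left. Collar A at (600,203) is partly hidden by the arm but unmoved. Going for collar1.

```bash
python3 -m crank '[{"tx":-50,"ty":7,"tz":30,"turn":0},{"tx":-105,"ty":15,"tz":60,"turn":0},{"tx":-105,"ty":15,"tz":85,"turn":0},{"tx":-105,"ty":15,"tz":85,"turn":0},{"tx":-105,"ty":15,"tz":85,"turn":0}]' | sed -n '2p;4p'; python3 -c "
from h import *
st();print(goto(.5055,-.2297,.022,closing=-10.5))"
```

```text
position: [0.5103, -0.2171, 0.0744]
ft_force: [-0.4, -0.6, 0.3]
t 17.27 pos [ 0.5103 -0.2171  0.0744] closing -10.13 tilt 0.06 F [-0.4 -0.6  0.3] w 87.2 gf 0.0
{'tx': np.float64(-13.2), 'ty': np.float64(-2.5), 'tz': np.float64(52.4), 'turn': np.float64(0.07), 'j7': 0.04}
```

```bash
python3 -m crank '[{"tx":-13,"ty":-2.5,"tz":10,"turn":0.05},{"tx":-13,"ty":-2.5,"tz":35,"turn":0.05},{"tx":-13,"ty":-2.5,"tz":51,"turn":0.05},{"tx":-13,"ty":-2.5,"tz":51,"turn":0.05},{"tx":-13,"ty":-2.5,"tz":51,"turn":0.05}]' | sed -n '2p;4p'; python3 -m crank '[{"tx":0,"ty":0,"tz":0,"turn":0},{"tx":0,"ty":0,"tz":0,"turn":0},{"tx":0,"ty":0,"tz":0,"turn":0},{"tx":0,"ty":0,"tz":0,"turn":0},{"tx":0,"ty":0,"tz":0,"turn":0}]' 50 50 | sed -n '2p;4,6p';python3 -m crank '[{"tx":0,"ty":0,"tz":-30,"turn":0},{"tx":0,"ty":0,"tz":-75,"turn":0},{"tx":0,"ty":0,"tz":-120,"turn":0},{"tx":0,"ty":0,"tz":-120,"turn":0}]' - 60| sed -n '2p;4,6p'; python3 - <<'E'
from h import *
st();print(goto(.5435,.0537,.14,closing=-10.5))
E
```

```text
position: [0.505, -0.2318, 0.0232]
ft_force: [-0.7, 0.1, 0.4]
position: [0.5051, -0.2319, 0.0231]
ft_force: [0.5, 0.3, 1.7]
grip_width: 0.74
grip_force: 50.0
position: [0.5063, -0.2325, 0.1458]
ft_force: [0.2, -1.2, -3.1]
grip_width: 0.74
grip_force: 60.0
t 19.02 pos [ 0.5063 -0.2325  0.1458] closing -10.57 tilt 0.34 F [ 0.2 -1.2 -3.1] w 64.4 gf 60.0
{'tx': np.float64(288.1), 'ty': np.float64(-16.0), 'tz': np.float64(5.0), 'turn': np.float64(-0.01), 'j7': 0.1}
```

```bash
python3 -m crank '[{"tx":60,"ty":-3,"tz":0,"turn":0},{"tx":120,"ty":-6,"tz":0,"turn":0},{"tx":180,"ty":-10,"tz":0,"turn":0},{"tx":240,"ty":-13,"tz":0,"turn":0},{"tx":285,"ty":-16,"tz":5,"turn":0}]'>/dev/null;  python3 -m crank '[{"tx":0,"ty":0,"tz":10,"turn":0},{"tx":0,"ty":0,"tz":20,"turn":0},{"tx":0,"ty":0,"tz":20,"turn":0},{"tx":0,"ty":0,"tz":20,"turn":0},{"tx":0,"ty":0,"tz":20,"turn":0}]'| sed -n '2p;4,6p'; python3 - <<'E'
from h import *
st();print(goto(.5431,.0513,.12,closing=-10.5))
E
```

```text
position: [0.5413, 0.0506, 0.1179]
ft_force: [-0.7, 0.2, -3.0]
grip_width: 0.736
grip_force: 60.0
t 20.27 pos [0.5413 0.0506 0.1179] closing -10.64 tilt 0.04 F [-0.7  0.2 -3. ] w 64.0 gf 60.0
{'tx': np.float64(1.0), 'ty': np.float64(1.6), 'tz': np.float64(-2.1), 'turn': np.float64(-0.03), 'j7': -0.47}
```

```bash
python3 -m crank '[{"tx":1,"ty":1.6,"tz":0,"turn":0},{"tx":1,"ty":1.6,"tz":8,"turn":0},{"tx":1,"ty":1.6,"tz":12,"turn":0},{"tx":1,"ty":1.6,"tz":12,"turn":0}]'| sed -n '2p;4p';  python3 -m crank '[{"tx":0,"ty":0,"tz":5,"turn":0},{"tx":0,"ty":0,"tz":9,"turn":0},{"tx":0,"ty":0,"tz":9,"turn":0}]'| sed -n '2p;4,6p'
```

```text
position: [0.5422, 0.0521, 0.1048]
ft_force: [0.4, 0.5, -2.2]
position: [0.5427, 0.0519, 0.0962]
ft_force: [0.8, 1.0, -2.5]
grip_width: 0.737
grip_force: 60.0
```

```bash
python3 -m crank '[{"tx":0,"ty":0.5,"tz":10,"turn":0},{"tx":0,"ty":0.5,"tz":20,"turn":0},{"tx":0,"ty":0.5,"tz":20,"turn":0}]'| sed -n '2p;4p';  python3 -m crank '[{"tx":0,"ty":0,"tz":10,"turn":0},{"tx":0,"ty":0,"tz":20,"turn":0},{"tx":0,"ty":0,"tz":20,"turn":0}]'| sed -n '2p;4,6p';python3 -m crank '[{"tx":0,"ty":0,"tz":3,"turn":0},{"tx":0,"ty":0,"tz":5,"turn":0},{"tx":0,"ty":0,"tz":5,"turn":0}]'| sed -n '2p;4,6p'
```

```text
position: [0.5427, 0.0518, 0.0754]
ft_force: [-0.4, -0.3, -2.4]
position: [0.5427, 0.0518, 0.0555]
ft_force: [0.4, -0.6, -2.0]
grip_width: 0.738
grip_force: 60.0
position: [0.5431, 0.052, 0.0514]
ft_force: [0.5, -0.5, -2.3]
grip_width: 0.739
grip_force: 60.0
```

```bash
python3 -m crank '[{"tx":0,"ty":0,"tz":1,"turn":0},{"tx":0,"ty":0,"tz":1,"turn":0}]'| sed -n '2p;4p';  python3 -m crank '[{"tx":0,"ty":0,"tz":0,"turn":0},{"tx":0,"ty":0,"tz":0,"turn":0},{"tx":0,"ty":0,"tz":0,"turn":0},{"tx":0,"ty":0,"tz":0,"turn":0}]' 87| sed -n '2p;4,6p';python3 -m crank '[{"tx":0,"ty":0,"tz":-40,"turn":0},{"tx":0,"ty":0,"tz":-80,"turn":0},{"tx":-50,"ty":0,"tz":-105,"turn":0},{"tx":-110,"ty":0,"tz":-105,"turn":0},{"tx":-170,"ty":0,"tz":-105,"turn":0}]' | sed -n '2p;4p'
python3 - <<'E'
from h import *
im,dp=grab("top","t5")
st()
for q in("plate","collar"): print(q,[(np.round(r["xyz"],3).tolist(),round(r["confidence"],2)) for r in ctrl.mark_of("top",q)])
P=cloud("top",dp)
def zat(x,y,z): 
    u,v=proj("top",[x,y,z])[0].round().astype(int); return np.nanmedian(P[v-1:v+2,u-1:u+2,2]).round(4)
ux=np.array([.983,-.182]);uy=np.array([.182,.983]);s=np.array([.5435,.0537])
print("c1 z",[zat(*(s+.022*d),.038) for d in(ux,-ux,uy,-uy)])
print("B",ring(im,(.5495,-.3375),.039))
print(goto(.5495,-.3375,.1,closing=-10.5))
E
```

```text
position: [0.5434, 0.052, 0.0511]
ft_force: [-1.7, -0.7, 2.6]
position: [0.5433, 0.052, 0.0505]
ft_force: [-0.0, 0.6, 0.2]
grip_width: 0.985
grip_force: 0.0
position: [0.512, -0.1168, 0.1563]
ft_force: [0.6, 0.4, -0.6]
t 23.7 pos [ 0.5094 -0.1275  0.1556] closing -11.16 tilt 0.39 F [-1.1 -7.3 -1.2] w 87.2 gf 0.0
plate [([0.541, 0.055, 0.021], 0.79), ([0.479, -0.45, 0.004], 0.75), ([0.225, -0.38, 0.005], 0.69)]
collar [([0.412, -0.312, 0.003], 0.83), ([0.553, -0.34, 0.004], 0.68), ([0.54, 0.054, 0.029], 0.62)]
c1 z [np.float64(0.0375), np.float64(0.0369), np.float64(0.0385), np.float64(0.0402)]
B (array([ 0.5495, -0.3375]), np.float64(0.7301323258890393))
{'tx': np.float64(-206.6), 'ty': np.float64(79.3), 'tz': np.float64(55.6), 'turn': np.float64(-0.1), 'j7': -0.09}
```

```bash
python3 -m crank '[{"tx":-58,"ty":22,"tz":0,"turn":0},{"tx":-116,"ty":44,"tz":10,"turn":0},{"tx":-170,"ty":66,"tz":20,"turn":0},{"tx":-200,"ty":78,"tz":40,"turn":0},{"tx":-200,"ty":78,"tz":60,"turn":0}]' >/dev/null; python3 -m crank '[{"tx":0,"ty":0,"tz":0,"turn":0},{"tx":0,"ty":0,"tz":0,"turn":0}]' >/dev/null; python3 - <<'E'
from h import *
im=np.load("top1im.npy")
for nm,c in(("A",(.5055,-.2295)),("B",(.5495,-.3385)),("C",(.374,-.2025))):
    a,f=rect(im,c,.010,.042 if nm=="A" else .03)
    g=a.astype(float).min(2); 
    for th in(130,160,185):
        m=(g>th).astype(np.uint8); cs=max(cv2.findContours(m,0,2)[0],key=cv2.contourArea); M=cv2.moments(cs); (u,v),r=cv2.minEnclosingCircle(cs)
        print(nm,th,np.round(f(M["m10"]/M["m00"],M["m01"]/M["m00"]),4),np.round(f(u,v),4),round(r,1), round((M["m00"]/np.pi)**.5,1))
st(); print(goto(.5495,-.3385,.023,closing=-10.5))
E
```

```text
A 130 [ 0.5046 -0.2303] [ 0.5046 -0.2306] 67.2 65.5
A 160 [ 0.5046 -0.2304] [ 0.5047 -0.2308] 65.6 63.9
A 185 [ 0.5046 -0.2303] [ 0.5047 -0.2309] 64.1 62.0
B 130 [ 0.549  -0.3383] [ 0.5488 -0.3383] 39.6 38.4
B 160 [ 0.549  -0.3384] [ 0.5489 -0.3385] 37.7 36.4
B 185 [ 0.549  -0.3384] [ 0.5489 -0.3384] 35.5 34.2
C 130 [ 0.3725 -0.2021] [ 0.3725 -0.2018] 30.5 29.4
C 160 [ 0.3725 -0.2022] [ 0.3725 -0.202 ] 28.8 27.8
C 185 [ 0.3725 -0.2023] [ 0.3725 -0.2023] 27.7 26.3
t 24.68 pos [ 0.5532 -0.3236  0.0963] closing -10.38 tilt 0.06 F [-0.1  0.5  0.3] w 86.9 gf 0.0
{'tx': np.float64(-15.3), 'ty': np.float64(-1.0), 'tz': np.float64(73.3), 'turn': np.float64(0.02), 'j7': 0.15}
```

```bash
python3 -m crank '[{"tx":-15,"ty":-1.3,"tz":30,"turn":0},{"tx":-15,"ty":-1.3,"tz":55,"turn":0},{"tx":-15,"ty":-1.3,"tz":55,"turn":0},{"tx":-15,"ty":-1.3,"tz":55,"turn":0}]' 62| sed -n '2p;4p';python3 -c "
from h import *
st(); print(goto(.549,-.3384,.022,closing=-10.5))"
```

```text
position: [0.5495, -0.34, 0.0425]
ft_force: [0.2, -0.1, -0.2]
t 25.18 pos [ 0.5495 -0.34    0.0425] closing -10.48 tilt 0.15 F [ 0.2 -0.1 -0.2] w 63.4 gf 0.0
{'tx': np.float64(1.5), 'ty': np.float64(-0.8), 'tz': np.float64(20.5), 'turn': np.float64(0.0), 'j7': 0.16}
```

```bash
python3 -m crank '[{"tx":1.5,"ty":-0.8,"tz":10,"turn":0},{"tx":1.5,"ty":-0.8,"tz":19.5,"turn":0},{"tx":1.5,"ty":-0.8,"tz":19.5,"turn":0},{"tx":1.5,"ty":-0.8,"tz":19.5,"turn":0}]' | sed -n '2p;4p'; python3 -m crank '[{"tx":0,"ty":0,"tz":0,"turn":0},{"tx":0,"ty":0,"tz":0,"turn":0},{"tx":0,"ty":0,"tz":0,"turn":0},{"tx":0,"ty":0,"tz":0,"turn":0},{"tx":0,"ty":0,"tz":0,"turn":0}]' 25 40 | sed -n '2p;4,6p'; python3 -m crank '[{"tx":0,"ty":0,"tz":0,"turn":0},{"tx":0,"ty":0,"tz":-30,"turn":0},{"tx":0,"ty":0,"tz":-75,"turn":0},{"tx":0,"ty":0,"tz":-120,"turn":0},{"tx":0,"ty":0,"tz":-120,"turn":0}]' - 50| sed -n '2p;4,6p'; python3 - <<'E'
from h import *
st();print(goto(.5435,.0537,.14,closing=-10.5))
E
```

```text
position: [0.5475, -0.339, 0.021]
ft_force: [0.2, -0.2, 0.2]
position: [0.5477, -0.339, 0.0212]
ft_force: [0.3, -0.4, 0.4]
grip_width: 0.422
grip_force: 40.0
position: [0.55, -0.3401, 0.1456]
ft_force: [0.7, -0.0, -0.6]
grip_width: 0.422
grip_force: 50.0
t 26.93 pos [ 0.55   -0.3401  0.1456] closing -10.57 tilt 0.45 F [ 0.7 -0.  -0.6] w 36.7 gf 50.0
{'tx': np.float64(385.9), 'ty': np.float64(-78.6), 'tz': np.float64(3.8), 'turn': np.float64(-0.01), 'j7': 0.19}
```

```bash
python3 -m crank '[{"tx":60,"ty":-12,"tz":0,"turn":0},{"tx":120,"ty":-24,"tz":0,"turn":0},{"tx":180,"ty":-37,"tz":0,"turn":0},{"tx":240,"ty":-49,"tz":0,"turn":0},{"tx":300,"ty":-61,"tz":0,"turn":0}]'>/dev/null;  python3 -m crank '[{"tx":50,"ty":-10,"tz":0,"turn":0},{"tx":82,"ty":-16,"tz":10,"turn":0},{"tx":82,"ty":-16,"tz":20,"turn":0},{"tx":82,"ty":-16,"tz":20,"turn":0},{"tx":82,"ty":-16,"tz":20,"turn":0}]'| sed -n '2p;4,6p'; python3 - <<'E'
from h import *
st();print(goto(.5434,.0529,.12,closing=-10.5))
E
```

```text
position: [0.5419, 0.049, 0.1207]
ft_force: [-0.3, -0.7, -0.0]
grip_width: 0.422
grip_force: 50.0
t 28.18 pos [0.5419 0.049  0.1207] closing -10.71 tilt 0.05 F [-0.3 -0.7 -0. ] w 36.7 gf 50.0
{'tx': np.float64(4.2), 'ty': np.float64(0.8), 'tz': np.float64(0.7), 'turn': np.float64(-0.04), 'j7': -0.47}
```

```bash
python3 -m crank '[{"tx":4,"ty":0.8,"tz":0,"turn":0},{"tx":4,"ty":0.8,"tz":8,"turn":0},{"tx":4,"ty":0.8,"tz":16,"turn":0},{"tx":4,"ty":0.8,"tz":16,"turn":0}]'| sed -n '2p;4p';  python3 -m crank '[{"tx":0,"ty":0,"tz":4,"turn":0},{"tx":0,"ty":0,"tz":8,"turn":0},{"tx":0,"ty":0,"tz":8,"turn":0}]'| sed -n '2p;4,6p'
```

```text
position: [0.5426, 0.0543, 0.1039]
ft_force: [0.2, -0.2, -0.6]
position: [0.5431, 0.0545, 0.0967]
ft_force: [-0.5, 0.6, -1.7]
grip_width: 0.422
grip_force: 50.0
```

```bash
python3 -m crank '[{"tx":-1,"ty":0,"tz":8,"turn":0},{"tx":-1,"ty":0,"tz":16,"turn":0},{"tx":-1,"ty":0,"tz":16,"turn":0}]'| sed -n '2p;4p';  python3 -m crank '[{"tx":0,"ty":0,"tz":8,"turn":0},{"tx":0,"ty":0,"tz":18,"turn":0},{"tx":0,"ty":0,"tz":18,"turn":0}]'| sed -n '2p;4,6p';python3 -m crank '[{"tx":0,"ty":0,"tz":2,"turn":0},{"tx":0,"ty":0,"tz":3.5,"turn":0},{"tx":0,"ty":0,"tz":3.5,"turn":0}]'| sed -n '2p;4,6p'
```

```text
position: [0.543, 0.0533, 0.0802]
ft_force: [0.9, 0.0, -1.2]
position: [0.543, 0.0533, 0.0621]
ft_force: [0.5, -0.1, -1.2]
grip_width: 0.417
grip_force: 50.0
position: [0.5431, 0.0535, 0.0595]
ft_force: [-0.1, 0.0, -0.9]
grip_width: 0.419
grip_force: 50.0
```

```bash
python3 -m crank '[{"tx":0,"ty":0,"tz":1,"turn":0},{"tx":0,"ty":0,"tz":1,"turn":0}]'| sed -n '2p;4p';  python3 -m crank '[{"tx":0,"ty":0,"tz":0,"turn":0},{"tx":0,"ty":0,"tz":0,"turn":0},{"tx":0,"ty":0,"tz":0,"turn":0},{"tx":0,"ty":0,"tz":0,"turn":0}]' 62| sed -n '2p;4,6p';python3 -m crank '[{"tx":0,"ty":0,"tz":-40,"turn":0},{"tx":0,"ty":0,"tz":-80,"turn":0},{"tx":-50,"ty":0,"tz":-95,"turn":0},{"tx":-110,"ty":0,"tz":-95,"turn":0},{"tx":-170,"ty":20,"tz":-95,"turn":0}]' | sed -n '2p;4p'; python3 -m crank '[{"tx":-60,"ty":10,"tz":0,"turn":0},{"tx":-100,"ty":20,"tz":0,"turn":0},{"tx":-140,"ty":30,"tz":0,"turn":0},{"tx":-140,"ty":30,"tz":0,"turn":0}]'>/dev/null
cat > chk.py <<'E'
from h import *
import sys
ux=np.array([.983,-.182]);uy=np.array([.182,.983]);s=np.array([.5435,.0537])
im,dp=grab("top",sys.argv[1]);P=cloud("top",dp);np.save(sys.argv[1]+".npy",im)
def zat(x,y,z): 
    u,v=proj("top",[x,y,z])[0].round().astype(int); return float(np.nanmedian(P[v-1:v+2,u-1:u+2,2]).round(4))
for r,z in((.027,.038),(.014,.048),(.0125,.058)): print(r,z,[zat(*(s+r*d),z) for d in(ux,-ux,uy,-uy)])
print("collar",[(np.round(r["xyz"],3).tolist(),round(r["confidence"],2)) for r in ctrl.mark_of("top","collar")])
a,f=rect(im,(.374,-.2025),.010,.03)
m=(a.min(2)>140).astype(np.uint8); cs=cv2.findContours(m,0,2)[0]
if cs:
    (u,v),r=cv2.minEnclosingCircle(max(cs,key=cv2.contourArea)); print("C",np.round(f(u,v),4),r/2)
st()
cv2.imwrite("pics/%s_c.png"%sys.argv[1],cv2.resize(im[150:280,140:420],None,fx=2.8,fy=2.8,interpolation=cv2.INTER_CUBIC)[...,::-1])
E
python3 chk.py t6
```

```text
position: [0.5432, 0.0535, 0.0591]
ft_force: [-1.9, 0.2, 4.6]
position: [0.5432, 0.0535, 0.0584]
ft_force: [-0.5, 0.3, -0.7]
grip_width: 0.698
grip_force: 0.0
position: [0.5309, -0.1179, 0.1542]
ft_force: [1.4, -0.1, 1.0]
0.027 0.038 [0.0391, 0.037, 0.0409, 0.0361]
0.014 0.048 [0.0491, 0.0483, 0.0467, 0.0465]
0.0125 0.058 [0.0491, 0.0466, 0.0466, 0.0502]
collar [([0.466, -0.121, 0.002], 0.83), ([0.545, 0.056, 0.035], 0.79), ([0.543, 0.049, 0.043], 0.69), ([0.374, -0.203, 0.005], 0.47)]
C [ 0.3725 -0.202 ] 15.07486343383789
t 32.15 pos [ 0.5353 -0.2595  0.1532] closing -10.6 tilt 0.06 F [-0.1  0.4 -0.1] w 62.0 gf 0.0
```

View pics/t6_c.png

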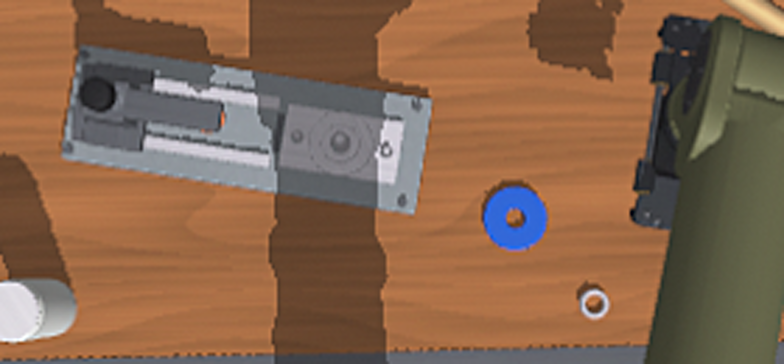

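The picture shows collar4 centred on collar1 at the post (340,143), heights right, and the collar5 ring at (594,302) unmoved. Collar5 is right at the reach limit, so I'll approach it at height first.

```bash
python3 -c "
from h import *
print(goto(.3725,-.2022,.06,closing=-10.5))"; python3 -m crank '[{"tx":10,"ty":-50,"tz":10,"turn":0},{"tx":18,"ty":-100,"tz":40,"turn":0},{"tx":26,"ty":-150,"tz":70,"turn":0},{"tx":26,"ty":-168,"tz":93,"turn":0},{"tx":26,"ty":-168,"tz":93,"turn":0}]' 62;  python3 -c "
from h import *
st();print(goto(.3725,-.2022,.03,closing=-10.5)); print(ctrl.get_state()['joint_positions'].round(2))"
```

```text
{'tx': np.float64(26.2), 'ty': np.float64(-170.5), 'tz': np.float64(93.3), 'turn': np.float64(-0.02), 'j7': 0.11}
time: 32.78
position: [0.3729, -0.2014, 0.0593]
tool_rot: [-2.412, -2.008, 0.003]
ft_force: [1.1, -1.0, 1.9]
grip_width: 0.713
grip_force: 0.0
t 32.77 pos [ 0.3729 -0.2014  0.0593] closing -10.47 tilt 0.21 F [ 1.1 -1.   1.9] w 62.0 gf 0.0
{'tx': np.float64(-0.9), 'ty': np.float64(-0.2), 'tz': np.float64(29.3), 'turn': np.float64(0.01), 'j7': 0.23}
[ 0.94  0.05 -0.51  2.17  0.03  0.93  0.23]
```

Reachable. Descend and grip.

```bash
python3 -m crank '[{"tx":0,"ty":0,"tz":15,"turn":0},{"tx":0,"ty":0,"tz":30,"turn":0},{"tx":0,"ty":0,"tz":36.5,"turn":0},{"tx":0,"ty":0,"tz":36.5,"turn":0}]' | sed -n '2p;4p';python3 -c "
from h import *
st();print(goto(.3725,-.2022,.022,closing=-10.5))"
```

```text
position: [0.375, -0.2029, 0.0233]
ft_force: [0.4, 0.1, 0.4]
t 33.27 pos [ 0.375  -0.2029  0.0233] closing -10.54 tilt 0.1 F [0.4 0.1 0.4] w 61.7 gf 0.0
{'tx': np.float64(0.3), 'ty': np.float64(-2.6), 'tz': np.float64(1.3), 'turn': np.float64(-0.01), 'j7': 0.19}
```

```bash
python3 -m crank '[{"tx":0.3,"ty":-2,"tz":1,"turn":0},{"tx":0.3,"ty":-2,"tz":1,"turn":0},{"tx":0.3,"ty":-2,"tz":1,"turn":0},{"tx":0.3,"ty":-2,"tz":1,"turn":0},{"tx":0.3,"ty":-2,"tz":1,"turn":0}]' 18 40| sed -n '2p;4,6p'; python3 -m crank '[{"tx":0,"ty":0,"tz":0,"turn":0},{"tx":0,"ty":0,"tz":0,"turn":0},{"tx":0,"ty":0,"tz":0,"turn":0}]' | sed -n '2p;4,6p'; python3 -m crank '[{"tx":0,"ty":0,"tz":-40,"turn":0},{"tx":0,"ty":0,"tz":-80,"turn":0},{"tx":0,"ty":30,"tz":-120,"turn":0},{"tx":0,"ty":60,"tz":-120,"turn":0}]' | sed -n '2p;4,6p'; python3 - <<'E'
from h import *
st();print(goto(.5435,.0537,.14,closing=-10.5))
E
```

```text
position: [0.3733, -0.2028, 0.0233]
ft_force: [-0.5, -0.5, 0.6]
grip_width: 0.319
grip_force: 40.0
position: [0.3733, -0.2028, 0.0232]
ft_force: [-0.9, -0.1, 3.4]
grip_width: 0.315
grip_force: 40.0
position: [0.4347, -0.2151, 0.1464]
ft_force: [-0.6, -0.5, -1.5]
grip_width: 0.316
grip_force: 40.0
t 34.77 pos [ 0.4347 -0.2151  0.1464] closing -10.61 tilt 0.4 F [-0.6 -0.5 -1.5] w 27.5 gf 40.0
{'tx': np.float64(284.2), 'ty': np.float64(57.4), 'tz': np.float64(5.8), 'turn': np.float64(-0.02), 'j7': 0.19}
```

```bash
python3 -m crank '[{"tx":58,"ty":12,"tz":0,"turn":0},{"tx":116,"ty":24,"tz":0,"turn":0},{"tx":174,"ty":35,"tz":0,"turn":0},{"tx":232,"ty":47,"tz":0,"turn":0},{"tx":282,"ty":57,"tz":0,"turn":0}]'>/dev/null;  python3 -m crank '[{"tx":2,"ty":0,"tz":10,"turn":0},{"tx":2,"ty":0,"tz":25,"turn":0},{"tx":2,"ty":0,"tz":25,"turn":0},{"tx":2,"ty":0,"tz":25,"turn":0}]'| sed -n '2p;4,6p'; python3 - <<'E'
from h import *
st();print(goto(.5434,.0533,.12,closing=-10.5))
E
```

```text
position: [0.54, 0.0536, 0.1178]
ft_force: [0.2, 0.3, -0.5]
grip_width: 0.319
grip_force: 40.0
t 35.9 pos [0.54   0.0536 0.1178] closing -10.7 tilt 0.05 F [ 0.2  0.3 -0.5] w 27.7 gf 40.0
{'tx': np.float64(0.4), 'ty': np.float64(3.4), 'tz': np.float64(-2.2), 'turn': np.float64(-0.04), 'j7': -0.5}
```

```bash
python3 -m crank '[{"tx":0,"ty":3.2,"tz":0,"turn":0},{"tx":0,"ty":3.2,"tz":6,"turn":0},{"tx":0,"ty":3.2,"tz":12,"turn":0},{"tx":0,"ty":3.2,"tz":12,"turn":0}]'| sed -n '2p;4p';  python3 -m crank '[{"tx":0,"ty":0,"tz":4,"turn":0},{"tx":0,"ty":0,"tz":8,"turn":0},{"tx":0,"ty":0,"tz":8,"turn":0}]'| sed -n '2p;4,6p'
```

```text
position: [0.5427, 0.0545, 0.1053]
ft_force: [-0.2, -0.4, 0.2]
position: [0.5432, 0.0544, 0.0977]
ft_force: [0.9, 0.3, 0.0]
grip_width: 0.317
grip_force: 40.0
```

```bash
python3 -m crank '[{"tx":-0.7,"ty":0,"tz":8,"turn":0},{"tx":-0.7,"ty":0,"tz":16,"turn":0},{"tx":-0.7,"ty":0,"tz":23,"turn":0},{"tx":-0.7,"ty":0,"tz":23,"turn":0}]'| sed -n '2p;4,6p';python3 -m crank '[{"tx":0,"ty":0,"tz":2,"turn":0},{"tx":0,"ty":0,"tz":3.5,"turn":0},{"tx":0,"ty":0,"tz":3.5,"turn":0}]'| sed -n '2p;4,6p'
```

```text
position: [0.5431, 0.0536, 0.0743]
ft_force: [0.9, -0.3, -0.4]
grip_width: 0.323
grip_force: 40.0
position: [0.5432, 0.0538, 0.0715]
ft_force: [1.5, -0.1, -0.9]
grip_width: 0.316
grip_force: 40.0
```

Seat it, release, and go up and over the knob side.

```bash
python3 -m crank '[{"tx":0,"ty":0,"tz":1,"turn":0},{"tx":0,"ty":0,"tz":1,"turn":0}]'| sed -n '2p;4p';  python3 -m crank '[{"tx":0,"ty":0,"tz":0,"turn":0},{"tx":0,"ty":0,"tz":0,"turn":0},{"tx":0,"ty":0,"tz":0,"turn":0},{"tx":0,"ty":0,"tz":0,"turn":0}]' 62| sed -n '2p;4,6p';python3 -m crank '[{"tx":0,"ty":0,"tz":-50,"turn":0},{"tx":0,"ty":0,"tz":-110,"turn":0},{"tx":0,"ty":0,"tz":-170,"turn":0},{"tx":55,"ty":0,"tz":-170,"turn":0},{"tx":115,"ty":0,"tz":-170,"turn":0}]' | sed -n '2p;4p'; python3 -m crank '[{"tx":60,"ty":0,"tz":0,"turn":0},{"tx":115,"ty":0,"tz":0,"turn":0},{"tx":115,"ty":0,"tz":0,"turn":0},{"tx":115,"ty":0,"tz":0,"turn":0}]'>/dev/null
python3 chk.py t7; python3 -c "
from h import *
print([(np.round(r['xyz'],3).tolist(),round(r['confidence'],2)) for r in ctrl.mark_of('top','knob')]);print(goto(.585,.2805,.2,closing=-10.5))"
```

```text
position: [0.5433, 0.0538, 0.0713]
ft_force: [-2.1, 0.2, 5.9]
position: [0.5432, 0.0538, 0.0704]
ft_force: [0.1, -0.4, 0.8]
grip_width: 0.667
grip_force: 0.0
position: [0.5656, 0.1665, 0.2418]
ft_force: [0.4, 0.6, 0.8]
0.027 0.038 [0.0384, 0.039, 0.0364, 0.0365]
0.014 0.048 [0.0538, 0.0566, 0.0569, 0.0499]
0.0125 0.058 [0.0538, 0.0566, 0.0569, 0.0559]
collar [([0.543, 0.057, 0.031], 0.75), ([0.412, -0.311, 0.003], 0.74), ([0.465, -0.123, 0.003], 0.71), ([0.54, 0.056, 0.052], 0.58), ([0.546, 0.051, 0.045], 0.52)]
t 39.62 pos [0.5861 0.2777 0.2404] closing -10.72 tilt 0.09 F [ 0.4  0.4 -0.5] w 61.9 gf 0.0
[([0.583, 0.281, 0.141], 0.78), ([0.546, 0.054, 0.031], 0.52)]
{'tx': np.float64(2.7), 'ty': np.float64(-1.7), 'tz': np.float64(40.5), 'turn': np.float64(-0.05), 'j7': -0.9}
```

View pics/t7_c.png

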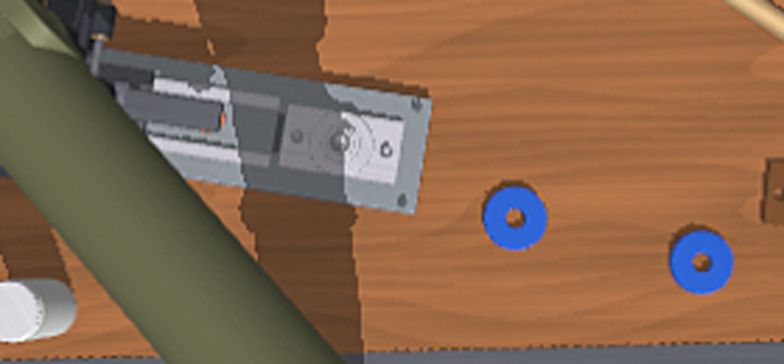

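The picture shows three concentric collars on the post (340,143), top surface ≈.057, and no steel ring left on the bench: only the blue decoys at (515,217) and (701,262). Now I'll close the clamp.

```bash
python3 -m crank '[{"tx":2.5,"ty":-1.5,"tz":0,"turn":0},{"tx":2.5,"ty":-1.5,"tz":45,"turn":0},{"tx":2.5,"ty":-1.5,"tz":85,"turn":0},{"tx":2.5,"ty":-1.5,"tz":94,"turn":0},{"tx":2.5,"ty":-1.5,"tz":94,"turn":0}]' |sed -n '2p;4p'; python3 -m crank '[{"tx":0,"ty":0,"tz":0,"turn":0},{"tx":0,"ty":0,"tz":0,"turn":0},{"tx":0,"ty":0,"tz":0,"turn":0},{"tx":0,"ty":0,"tz":0,"turn":0},{"tx":0,"ty":0,"tz":0,"turn":0}]' 20 40|sed -n '2p;4,6p'; python3 -m crank '[{"tx":0,"ty":0,"tz":0,"turn":0},{"tx":0,"ty":0,"tz":0,"turn":0}]'|sed -n '2p;4,6p'
```

```text
position: [0.5846, 0.2825, 0.1471]
ft_force: [0.3, -0.1, -0.1]
position: [0.5867, 0.2824, 0.1472]
ft_force: [4.4, 0.7, -0.6]
grip_width: 0.359
grip_force: 40.0
position: [0.5867, 0.2824, 0.1472]
ft_force: [5.0, 0.3, -0.9]
grip_width: 0.355
grip_force: 40.0
```

```bash
python3 -m crank '[{"tx":-10,"ty":1,"tz":0,"turn":0},{"tx":-25,"ty":1,"tz":0,"turn":0},{"tx":-40,"ty":1,"tz":0,"turn":0},{"tx":-55,"ty":1,"tz":0,"turn":0},{"tx":-70,"ty":1,"tz":0,"turn":0}]'|sed -n '2p;4,6p'; python3 -m crank '[{"tx":-15,"ty":0,"tz":0,"turn":0},{"tx":-30,"ty":0,"tz":0,"turn":0},{"tx":-42,"ty":0,"tz":0,"turn":0},{"tx":-50,"ty":0,"tz":0,"turn":0},{"tx":-50,"ty":0,"tz":0,"turn":0}]'|sed -n '2p;4,6p'; python3 -c "
from h import *
st();print(goto(.5613,.1522,.147,closing=-10.5))"
```

```text
position: [0.5744, 0.215, 0.1471]
ft_force: [5.2, 4.7, -3.8]
grip_width: 0.355
grip_force: 40.0
position: [0.5652, 0.164, 0.1471]
ft_force: [5.9, -0.5, -1.1]
grip_width: 0.357
grip_force: 40.0
t 42.42 pos [0.5652 0.164  0.1471] closing -10.62 tilt 0.23 F [ 5.9 -0.5 -1.1] w 31.0 gf 40.0
{'tx': np.float64(-12.3), 'ty': np.float64(-1.6), 'tz': np.float64(0.1), 'turn': np.float64(-0.02), 'j7': -0.73}
```

```bash
python3 -m crank '[{"tx":-5,"ty":1,"tz":0,"turn":0},{"tx":-9,"ty":1,"tz":0,"turn":0},{"tx":-12,"ty":1,"tz":0,"turn":0},{"tx":-12,"ty":1,"tz":0,"turn":0}]'|sed -n '2p;4p'; python3 -m crank '[{"tx":-2,"ty":0,"tz":0,"turn":0},{"tx":-3,"ty":0,"tz":0,"turn":0},{"tx":-3,"ty":0,"tz":0,"turn":0}]'|sed -n '2p;4,6p';python3 -m crank '[{"tx":-1.5,"ty":0,"tz":0,"turn":0},{"tx":-3,"ty":0,"tz":0,"turn":0},{"tx":-3,"ty":0,"tz":0,"turn":0}]'|sed -n '2p;4,6p'
```

```text
position: [0.5634, 0.1544, 0.1471]
ft_force: [4.4, 3.9, -1.8]
position: [0.5634, 0.1543, 0.1472]
ft_force: [8.8, 8.7, -5.9]
grip_width: 0.355
grip_force: 40.0
position: [0.5633, 0.1542, 0.1472]
ft_force: [10.7, 14.0, -10.5]
grip_width: 0.359
grip_force: 40.0
```

Front stop reached: 130.3 mm travel, position holds while force rises. I'll let go while still lightly pressed against the stop.

```bash
python3 -m crank '[{"tx":0,"ty":0,"tz":0,"turn":0},{"tx":0,"ty":0,"tz":0,"turn":0},{"tx":0,"ty":0,"tz":0,"turn":0},{"tx":0,"ty":0,"tz":0,"turn":0}]' 62|sed -n '2p;4,6p'; python3 -m crank '[{"tx":0,"ty":0,"tz":-40,"turn":0},{"tx":0,"ty":0,"tz":-95,"turn":0},{"tx":-50,"ty":0,"tz":-110,"turn":0},{"tx":-110,"ty":0,"tz":-110,"turn":0},{"tx":-170,"ty":0,"tz":-110,"turn":0}]'>/dev/null;  python3 -m crank '[{"tx":-60,"ty":0,"tz":0,"turn":0},{"tx":-120,"ty":0,"tz":0,"turn":0},{"tx":-150,"ty":0,"tz":0,"turn":0},{"tx":-150,"ty":0,"tz":0,"turn":0}]'|sed -n '2p;4p'
python3 - <<'E'
from h import *
im,dp=grab("top","t8"); print([(np.round(r['xyz'],3).tolist(),round(r['confidence'],2)) for r in ctrl.mark_of('top','knob')])
sm,_=grab("side","s8")
a=cv2.resize(im[150:250,140:300],(480,300),interpolation=cv2.INTER_CUBIC); b=cv2.resize(sm[210:330,190:350],(480,360),interpolation=cv2.INTER_CUBIC)[:300]
e,f=rect(im,(.5613,.1522),.161,.05,res=.0003); m=(e.max(2)<75).astype(np.uint8); cs=max(cv2.findContours(m,0,2)[0],key=cv2.contourArea); print(cv2.boundingRect(cs))
cv2.imwrite("pics/f8.png",np.vstack([a,b])[...,::-1]); st()
E
```

```text
position: [0.5609, 0.1462, 0.1465]
ft_force: [-0.4, 0.3, -0.4]
grip_width: 0.679
grip_force: 0.0
position: [0.5013, -0.1713, 0.2563]
ft_force: [-1.2, 0.5, 0.4]
[([0.557, 0.153, 0.141], 0.63)]
(98, 64, 235, 269)
t 45.45 pos [ 0.5027 -0.1663  0.2567] closing -10.45 tilt 0.03 F [0.1 0.4 0.1] w 62.0 gf 0.0
```

View pics/f8.png

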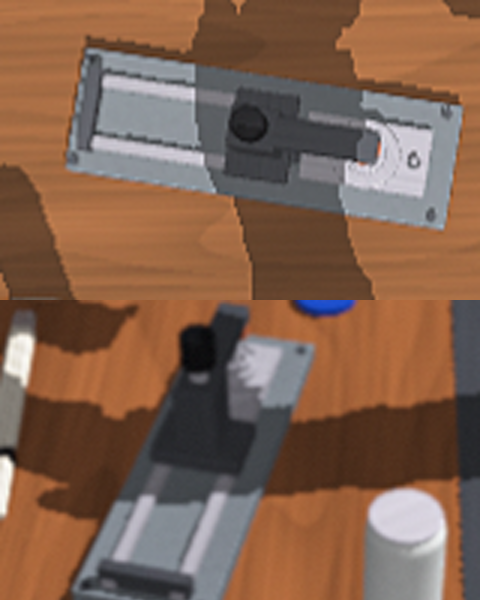

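The pictures show the knob at (248,123) and the pad over the collar stack at (370,148), so the head is fully forward. The stack is in place, and the robot is clear and at rest. Handing in.

```bash
python3 -c "
from bench import ctrl
print(ctrl.close_job())"
```

```text
the job is handed in; nothing more can be done
None
```

The job is handed in after about 45 s: head slid back, plate seated flush, the three collars on the bench (1, 4 and 5) stacked home, head slid forward to its front stop and released; I have no verdict from the judging.

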